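# Fetch the cleaned lens out of the dust box

## Task

Slide the shutter of the dust box fully open, reach in through the round port, lift the lens off its pedestal and bring it out without knocking it on the rim. Stand it upright on the felt pad in the free cell of the tray and let go, then slide the shutter fully shut again to keep the dust out. Leave everything else where it stands.

Things in the scene. Friction and masses are not known exactly. Their poses are not given: they have to be found in the camera images.
- port (a point): Centre of the round port, 160 mm across, on the outer face of the dust box's clear front panel (4 mm thick), which rises away from the robot at 30 degrees to the table. z: the panel's outward normal, up and back to the robot; x: up the slope; y: level, sideways. Panel: x -108 to +115, y -279 to +99 mm. Shutter rails 10 mm high along y at x = -92 and +92 mm; lamp bar over the upper edge (x 95 to 117, z to 40 mm).
- shutter (a joint): Travel (m) of the clear square shutter, 172 mm, which runs outside the panel (its outer face 7 mm above the panel's) along the -y axis of port. 0 = shut, over the port; 0.168 = fully open, the port clear. It starts shut or up to 40 mm open and stays where it is left; friction about 2.5 N.
- shutter_bar (a point): Middle of the shutter's steel pull bar: round, 12 mm thick, 90 mm long, along the x axis of port (up the slope), on two legs. Its centre line is 43 mm above the panel's face, 36 mm above the shutter's. Over the port's centre when shut. Axes as those of port.
- lens_mid (a point): Centre (half-way up, 57.5 mm above the foot) of the lens: black upright stepped cylinder, 115 mm tall, 0.27 to 0.44 kg, z up. Lower 45 mm: 62 mm across; slim upper 70 mm: 52 mm across, the part to grip. On its pedestal it is wholly inside the box, its top just below the port. Held upright it passes the port along the port's axis if its middle is near that axis.
- pedestal: Fixed aluminium pedestal in the box, origin at the centre of its underside on the box floor (4 mm above the table). The lens stands on its top, 92 mm above the origin, inside a lip 6 mm high, 80 mm across outside, 70 mm inside. z up.
- pad: Round grey felt pad, 76 mm across and 4 mm thick, origin at the centre of its underside, lying fixed on the tray floor in the middle of the free cell. z up. Stood on it, the lens's middle is 61.5 mm above this origin.
- tray: Fixed plywood tray, 312 by 108 mm, on a low grey case: its floor is 64 mm above the table, its walls 4 mm thick reach 90 mm above the table; three cells in a row along its x axis, 103 mm apart, each 99 by 100 mm inside. Origin at the centre of the case's underside on the table. It stands to the left or to the right of the box.
- station: Fixed soldering station, 280 by 100 mm, 85 mm high, on the other side of the box from the tray; origin at the centre of its underside. Not used.
- shortlens: Another, shorter lens in a cell of the tray: upright black cylinder, 68 mm across, 58 mm tall, origin at the centre of its foot. Bystander.
- motor: Small steel motor in a cell of the tray, 50 mm across, 72 mm tall with its shaft, standing upright; origin at the centre of its foot. Bystander.
- blower: Black rubber air blower standing inside the box, 60 mm across, 95 mm tall, origin at the centre of its foot. Bystander.
- fluid: White bottle standing inside the box, 40 mm across, 85 mm tall, origin at the centre of its foot. Bystander.
- driver: Screwdriver, 170 mm long, lying on the table in front of the box, under 40 mm high. Bystander.
- brush: Brush, 160 mm long, lying on the table in front of the box, under 40 mm high. Bystander.
- tin: Flat round tin, 68 mm across, 22 mm high, on the table in front of the box; origin at the centre of its underside. Bystander.
- dustbox: The dust box itself, fixed: origin at the centre of its underside on the table; its x axis points level away from the robot, from the front (x = -153 mm) to the back (x = +150 mm), y from -195 to +195 mm. Port centre at (-60, +90, 225) mm. Closed but for the port; clear roof 282 mm up, clear back; fan unit on the roof (-y side), 332 mm up.

How it is judged:
By the outcome, as a careful person would: the job done as asked, in the order asked, and still so for the second after the job is handed in, with the robot touching nothing.
It also fails if it takes over 67 s, if anything falls off the work surface, if the arm or the gripper's body presses on something with over 40 N, if the wrist force passes 120 N, or if a joint passes its speed limit or range.

## Robot

A 7-joint arm with a two-finger parallel gripper is mounted at the origin on the work surface. World frame = base frame: x ahead of the robot, y to its left, z up, the work surface at z = 0. Lengths are in m, angles in rad, forces in N, time in s.
With the tool pointing down it reaches from about 0.4 to 0.9 m from the base axis. Payload 5.5 kg.
Tool frame: the origin (TCP) lies on the centre line of the jaws, within the pads' length; the fingertips stand 22 mm ahead of it and the grasp point (between the pads) lies 3 mm ahead of it; z points along the fingers, y is the line along which they close (so a half turn about z gives the same grasp; the last joint's range is limited). The gripper opens to 85 mm and grips with 20 to 120 N. Pads are 22 mm wide; open, the fingers measure 114 mm over their backs; the gripper's body (76 mm by 85 mm) begins 54 mm behind the grasp point. The pads swing forward as they close: fully open they stand 13 mm farther back than shut.
Start: joints at [1.442, 0.501, -0.427, 1.55, 0.221, 1.138, -0.21], TCP at [0.248, -0.601, 0.253] pointing down, gripper open.
Joint ranges: [-2.88, 2.88], [-0.31, 2.03], [-1.54, 1.56], [0.2, 2.42], [-1.41, 4.55], [0.19, 2.02], [-2.57, 2.57]. Speed limits (rad/s): [2.57, 2.57, 3.14, 3.14, 3.14, 3.14, 3.14].

## Interface

Orientations are given as a unit quaternion [w, x, y, z].
In Python, from workcell import * gives the robot as it stands.
- The arm moves only by the shell command python3 -m pendant 'ROWS' [FORCE]. ROWS is JSON, one flat list of numbers, 5 for each row, row after row: the shift along the tool's x, y, z in mm, then the turn about the tool's z in degrees, then the opening, from 0 (shut) to 1 (fully open). In form: [tx, ty, tz, turn, hand, tx, ty, tz, turn, hand, ...]. A call has 1 to 8 rows; each row is the pose to reach, as a shift and turn from the pose commanded when the call began, along the tool's axes at that moment; what a row does not reach only later rows make up. A row lasts 1/10 s, in which the tool goes at most 50 mm and 8.59 degrees, less where a joint would pass 70% of its speed; a pose out of reach is approached as far as the arm can. A call with a gripper value outside its range is refused whole. The fingers move at their own pace and stop on an object; FORCE is the grip in N (left out, the last holds). Time passes only in rows, so rows that repeat a pose let the fingers close. It gives the time, the measured TCP pose, the force, the opening and the grip force at its end, in the units of the state.
- read_state(): the state, without advancing time (a new reading comes with each control period).
- grab_frame(name): name is "scene" or "top"; returns the picture (420x560x3 uint8, red, green, blue); there is no depth.
- calibration(name): a dict with "intrinsics" (3x3 intrinsics, pixels), "rvec" (rotation vector, rad) and "tvec" (3), from world to camera coordinates, as OpenCV has them. Camera axes: x right, y down, z forward; pixel columns grow to the right and rows downward; lengths in m; the calibration is good to about 2 mm. A picture is of the moment at which its call begins. calibration takes no time and is no camera call.
- job_done(): hands the job in; it is judged then, once.
Trained networks look in the newest picture that a camera, given by its name, has taken for a name from the list of things; names that differ only in an ending like _2 or _b are one class to them, and where a whole thing is asked for, a point or a joint stands for the part that bears it (a point fixed in the world has none). Each returns a list of dicts, best first, with "score" (0 to 1); they miss things now and then, are a little off and sometimes report something else, mostly with a low value. They report only what shows in the picture. A call takes as long as a camera call.
- search_frame(name, camera): "at" ([row, column] in pixels, amid what is visible of it).
The state is a dict: "clock": time; "joint_pos": joint angles; "qd": joint speeds; "joint_efforts": joint torques, N m; "ee_pos": TCP position; "tool_rot": TCP orientation; "contact_force": force on the tool from outside, world axes, zero at the start; "ft_torque": the same for the moment, N m; "grip_width": opening from 0.0 (shut) to 1.0 (fully open); "grip_force": force on a finger pad.
Only numpy, scipy, OpenCV 4.12 (cv2) and the standard library are available. Lean on these libraries where they do the work, as an engineer would, in place of code of your own. Each camera call takes 0.05 s, during which the arm holds its last target. There are 200 camera calls.

## Working session

There is one attempt and no reset: what is moved stays moved. The work goes in short steps, Python scripts to look and compute and a shell command to move; the robot and the scene stay as the last step left them, time stands still between calls to the robot, and variables do not carry over. Pictures are saved under pics/ and viewed, at most 10 in all, crops included, and the job is handed in when it is done.

```bash
ls; mkdir -p pics; python3 - <<'E'
from workcell import *
import cv2,numpy as np
s=read_state();print(s['clock'],s['ee_pos'],s['tool_rot'],s['grip_width'])
for c in("scene","top"):
    f=grab_frame(c);cv2.imwrite(f"pics/{c}0.png",f[:,:,::-1])
    k=calibration(c);R=cv2.Rodrigues(np.array(k['rvec']))[0];print(c,-R.T@np.array(k['tvec']).ravel(),R[2],k['intrinsics'])
    for n in["port","shutter","shutter_bar","lens_mid","pedestal","pad","tray","station","shortlens","motor","blower","fluid","tin","dustbox"]:
        try:print(n,[(np.round(d['at']).astype(int).tolist(),round(d['score'],2)) for d in search_frame(n,c)[:3]])
        except Exception as e:print(n,e)
E
```

```text
pics
0.0 [ 0.24790153 -0.60015343  0.25225255] [-9.76119793e-04  9.80870323e-01  1.94659789e-01 -1.54526724e-04] 1.0010915368333406
scene [0.5000781  0.31955662 1.12263246] [ 0.06169356 -0.32014097 -0.94535901] [[392.67645082   0.         277.97356728]
 [  0.         392.67645082 210.5021026 ]
 [  0.           0.           1.        ]]
port [([195, 261], 0.57)]
shutter [([279, 336], 0.57)]
shutter_bar [([226, 263], 0.74)]
lens_mid [([277, 336], 0.69)]
pedestal [([253, 249], 0.52)]
pad [([120, 314], 0.55), ([220, 262], 0.27)]
tray [([128, 332], 0.96), ([278, 338], 0.43)]
station [([351, 286], 0.86)]
shortlens [([116, 286], 0.7), ([281, 337], 0.6)]
motor [([120, 349], 0.9)]
blower []
fluid []
tin [([185, 351], 0.92)]
dustbox [([197, 235], 0.62)]
top [ 0.36437744 -0.01056014  1.14841571] [ 0.22669469  0.0115305  -0.97389761] [[461.82312269   0.         279.46032277]
 [  0.         461.82312269 211.17269581]
 [  0.           0.           1.        ]]
port [([200, 293], 0.76)]
shutter [([202, 255], 0.74)]
shutter_bar [([202, 257], 0.57)]
lens_mid []
pedestal []
pad [([261, 423], 0.92)]
tray []
station [([265, 145], 0.66)]
shortlens [([215, 422], 0.82)]
motor [([307, 431], 0.78), ([313, 229], 0.45)]
blower []
fluid []
tin [([320, 353], 0.93)]
dustbox [([177, 296], 0.9)]
```

View pics/scene0.png

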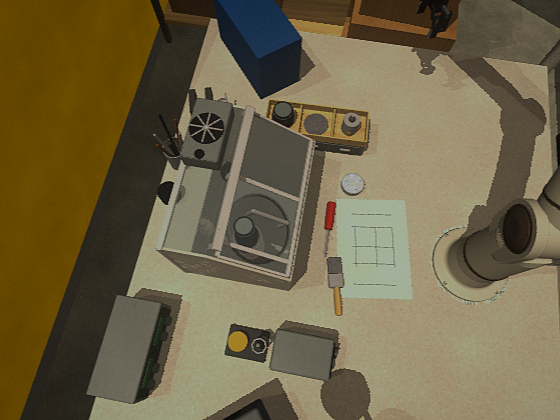

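View pics/top0.png

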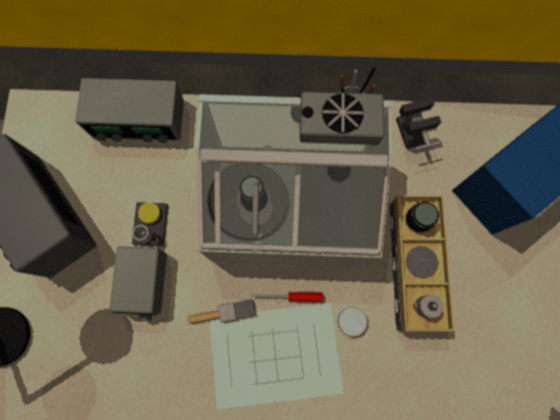

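The top view shows the box in the middle, with the tray to its right (-y) and the pad in its middle cell at about (262,422). The shutter is almost shut, with its bar at about (205,256) and the lens beneath it. I'll zoom in on the box.

```bash
python3 - <<'E'
import cv2
t=cv2.imread('pics/top0.png')[140:265,190:395];cv2.imwrite('pics/t1.png',cv2.resize(t,None,fx=3.9,fy=3.9,interpolation=cv2.INTER_CUBIC))
t=cv2.imread('pics/scene0.png')[95:295,150:380];cv2.imwrite('pics/s1.png',cv2.resize(t,None,fx=3,fy=3,interpolation=cv2.INTER_CUBIC))
E
```

```text
(no output)
```

View pics/t1.png

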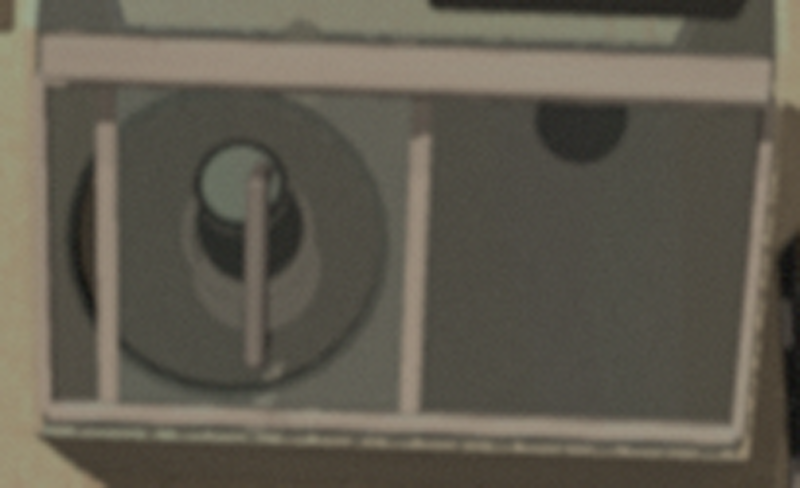

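View pics/s1.png

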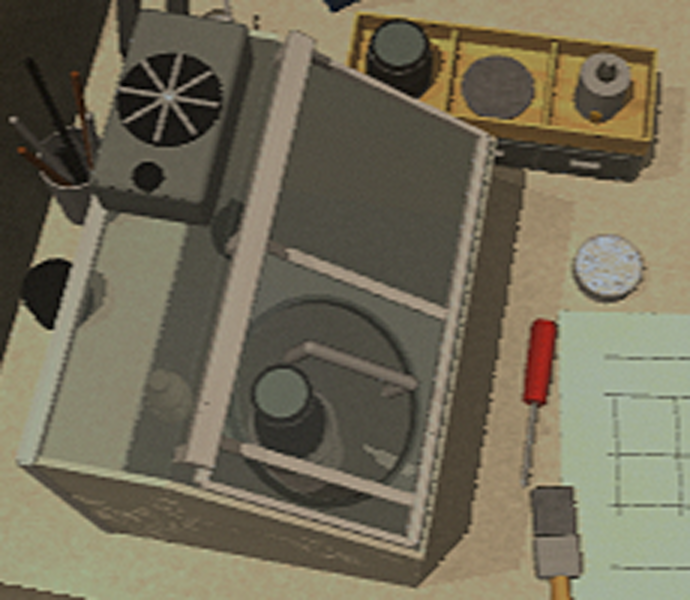

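The crops show the port circle (top crop columns 70 to 388), the bar (top crop (258,175) to (254,362)), the lens top and the pad. I'll fit a model to these points from both cameras.

```bash
cat > h.py <<'E'
import numpy as np,cv2
from scipy.optimize import least_squares
from workcell import *
C={c:calibration(c) for c in("scene","top")}
def proj(c,P):
    k=C[c];return cv2.projectPoints(np.atleast_2d(P).astype(float),np.array(k['rvec']),np.array(k['tvec']),np.array(k['intrinsics']),None)[0].reshape(-1,2)
def box(x,y,w):
    B=np.array([[np.cos(w),-np.sin(w),0],[np.sin(w),np.cos(w),0],[0,0,1]])
    a=np.pi/6;X=np.array([np.cos(a),0,np.sin(a)]);Z=np.array([-np.sin(a),0,np.cos(a)]);Y=np.cross(Z,X)
    R=B@np.c_[X,Y,Z];o=np.array([x,y,0])+B@[-.06,.09,.225]
    return o,R
th=np.linspace(0,6.2832,73)
def circ(r):return np.c_[r*np.cos(th),r*np.sin(th),0*th]
def bb(p):return np.r_[p.min(0),p.max(0)]
E
python3 - <<'E'
from h import *
T=lambda u,v:(190+u/3.9-.4,140+v/3.9-.4)
S=lambda u,v:(150+u/3-.3,95+v/3-.3)
def res(p,split=False):
    o,R=box(*p[:3]);r=[]
    w=lambda q:o+np.atleast_2d(q)@R.T
    b=bb(proj('top',w(circ(.08))));r+=list(b-np.r_[T(70,88),T(388,388)])
    b=bb(proj('scene',w(circ(.08))));r+=list((b-np.r_[S(235,297),S(416,507)])[1:])
    cs=w([[-.108,.099,0],[-.108,-.279,0]])
    r+=list((proj('top',cs)-[T(42,428),T(745,448)]).ravel())
    r+=list((proj('scene',cs)-[S(415,548),S(492,138)]).ravel())
    e=w([[.042,-p[3],.047],[-.045,-p[3],.047]])
    r+=list((proj('top',e)-[T(258,175),T(254,362)]).ravel())
    r+=list((proj('scene',e)-[S(308,348),S(413,383)]).ravel())
    return np.array(r)
f=least_squares(res,[.6,0,0,.02],loss='soft_l1');print('box',f.x.round(4),res(f.x).round(1))
o,R=box(*f.x[:3]);print('port',o.round(4),'\n',R.round(4))
tr=[np.linalg.norm([0])]
g=least_squares(lambda q:np.r_[proj('top',[q[0],q[1],.211])[0]-T(241,183),proj('scene',[q[0],q[1],.211])[0]-S(282,392)],[.6,.1]);print('lens',g.x.round(4),g.fun.round(1), 'in port frame',(R.T@(np.r_[g.x,.211]-o)).round(4))
g=least_squares(lambda q:np.r_[proj('top',[q[0],q[1],.068])[0]-[423,261.5],bb(proj('scene',circ(.038)+[q[0],q[1],.068]))-np.r_[S(462,55),S(535,118)]],[.5,-.3]);print('pad',g.x.round(4),g.fun.round(1))
E
```

```text
box [ 6.569e-01 -2.620e-02  2.000e-04  1.640e-02] [ 2.8  1.5 -1.3 -0.7  0.3 -0.9 -3.4  2.  -0.1 -0.8  0.4  1.6  0.9 -0.6
  1.  -0.2  3.4  0.4 -2.1  0.6  0.2 -1.7 -0. ]
port [0.5969 0.0638 0.225 ] 
 [[ 8.66e-01 -2.00e-04 -5.00e-01]
 [ 1.00e-04  1.00e+00 -1.00e-04]
 [ 5.00e-01  0.00e+00  8.66e-01]]
lens [0.6343 0.0622] [-0.3 -0.1  0.2 -0.4] in port frame [ 0.0254 -0.0016 -0.0308]
pad [ 0.5054 -0.3372] [-0.1  0.1 -0.3 -0.4  0.1  0.2]
```

```bash
cat > fit.py <<'E'
from h import *
T=lambda u,v:(190+u/3.9-.4,140+v/3.9-.4)
S=lambda u,v:(150+u/3-.3,95+v/3-.3)
def res(p):
    o,R=box(*p[:3]);r=[]
    w=lambda q:o+np.atleast_2d(q)@R.T
    r+=list(bb(proj('top',w(circ(p[4]))))-np.r_[T(70,88),T(388,388)])
    r+=list((bb(proj('scene',w(circ(p[4]))))-np.r_[S(235,297),S(416,507)])[1:])
    cs=w([[-.108,.099,0],[-.108,-.279,0]])
    r+=list((proj('top',cs)-[T(42,428),T(745,448)]).ravel())
    r+=list((proj('scene',cs)-[S(415,548),S(492,138)]).ravel())
    e=w([[p[5],-p[3],.047],[-p[5],-p[3],.047]])
    r+=list((proj('top',e)-[T(258,175),T(254,362)]).ravel())
    r+=list((proj('scene',e)-[S(308,348),S(413,383)]).ravel())
    return np.array(r)
f=least_squares(res,[.6,0,0,.02,.085,.045],loss='soft_l1');print('box',f.x.round(4),res(f.x).round(1))
x,y,w_,s=f.x[:4];o,R=box(x,y,w_);print('port',o.round(4),'bar',(o+R@[0,-s,.043]).round(4))
w=lambda q:o+np.atleast_2d(q)@R.T
from scipy.spatial.transform import Rotation as Ro
out=[]
B=Ro.from_euler('z',w_).as_matrix()
for c,(x0,y0,x1,y1) in dict(top=(190,140,395,265),scene=(150,95,355,295)).items():
    im=cv2.resize(cv2.imread(f'pics/{c}0.png'),None,fx=4,fy=4,interpolation=cv2.INTER_CUBIC)
    def dr(P,col,cl=True):cv2.polylines(im,[np.int32(proj(c,P)*4+2)],cl,col,1)
    dr(w(circ(.08)),(0,255,0));rect=lambda a,b,d,e,z:[[a,d,z],[b,d,z],[b,e,z],[a,e,z]]
    dr(w(rect(-.108,.115,-.279,.099,0)),(0,255,255))
    dr(w(rect(-.086,.086,-s-.086,-s+.086,.007)),(255,0,255))
    dr(w([[-.045,-s,.043],[.045,-s,.043]]),(0,0,255))
    dr(np.array([[x,y,.282]])+np.array([[.15,-.195,0],[.15,.195,0]])@B.T,(255,255,0))
    dr(np.array([[x,y,0]])+np.array([[-.153,-.195,0],[-.153,.195,0]])@B.T,(255,255,0))
    dr(circ(.026)+[.6343,.0622,.211],(0,0,255));dr(circ(.038)+[.5054,-.3372,.068],(0,0,255))
    out.append(im[y0*4:y1*4,x0*4:x1*4])
cv2.imwrite('pics/ov.png',cv2.resize(np.vstack(out),None,fx=.46,fy=.46,interpolation=cv2.INTER_AREA))
cv2.imwrite('pics/ov2.png',cv2.resize(out[0],(800,488)))
E
python3 fit.py
```

```text
box [ 0.6568 -0.0247  0.0014  0.0177  0.0835  0.0484] [ 0.4 -0.1 -0.3  0.9 -0.6  0.3 -1.3  1.3  0.  -1.4  0.3  1.6  1.4 -0.7
  1.4 -0.2  0.3  0.3 -0.4 -1.8 -0.6 -0.4  0.4]
port [0.5967 0.0652 0.225 ] bar [0.5752 0.0475 0.2622]
```

View pics/ov2.png

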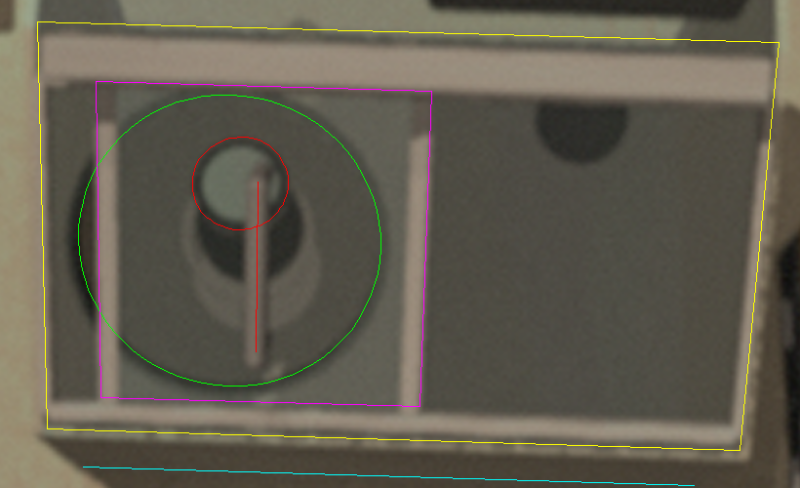

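The overlay fits well (port, shutter outline, panel). Before reaching in I need to check clearances from the lamp bar and the upper rim, since the tool stays vertical. I'll measure the lamp bar and refine the lens position.

```bash
python3 - <<'E'
from h import *
o,R=box(.6568,-.0247,.0014)
w=lambda q:o+np.atleast_2d(q)@R.T
rows=[]
s=read_state();print(proj('scene',s['ee_pos']),proj('top',s['ee_pos']))
out=[]
for c,(x0,y0,x1,y1) in dict(top=(195,140,295,250),scene=(195,180,320,290)).items():
    im=cv2.resize(cv2.imread(f'pics/{c}0.png')[y0:y1,x0:x1],None,fx=5,fy=5,interpolation=cv2.INTER_CUBIC)
    def dr(P,col,cl=True):cv2.polylines(im,[np.int32((proj(c,P)-[x0,y0])*5+2)],cl,col,1)
    for z,col in((.0,(0,255,255)),(.04,(0,255,0))):
        dr(w([[.095,-.279,z],[.095,.099,z],[.117,.099,z],[.117,-.279,z]]),col)
    dr(w([[.092,-.279,.01],[.092,.099,.01]]),(255,0,255),False)
    dr(w([[-.092,-.279,.01],[-.092,.099,.01]]),(255,0,255),False)
    dr(circ(.026)+[.6343,.0622,.211],(0,0,255));dr(circ(.026)+[.6343,.0622,.141],(0,0,255));dr(circ(.04)+[.6343,.0622,.102],(255,0,0));dr(w(circ(.08)),(0,200,0))
    out.append(im)
h=min(i.shape[0] for i in out)
cv2.imwrite('pics/lamp.png',cv2.resize(np.hstack([i[:h] for i in out]),(800,int(800*h/sum(i.shape[1] for i in out)))))
E
```

```text
[[426.31854914  21.39498642]] [[604.27595971 395.34476538]]
```

View pics/lamp.png

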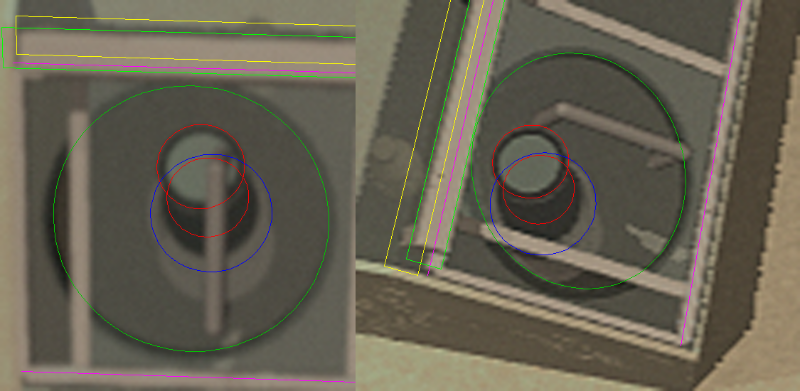

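The geometry agrees with the pictures. The upper rim and lamp bar leave little room for the gripper body, so the lens will need a fingertip grip set toward the robot. First I'll raise the tool and square it to the world axes.

```bash
python3 -m pendant '[0,0,-40,8,0.6, 0,0,-90,16,0.6, 0,0,-140,22.4,0.6, 0,0,-170,22.4,0.6, 0,0,-170,22.4,0.6, 0,0,-170,22.4,0.6]' 40
```

```text
clock: 2.1
ee_pos: [0.2484, -0.6008, 0.424]
tool_rot: [0.001, 1.0, 0.001, 0.0]
contact_force: [-0.4, 0.9, 0.1]
grip_width: 0.601
grip_force: 0.0
```

```bash
python3 -m pendant '[20,-43,0,0,0.6, 40,-86,0,0,0.6, 60,-129,0,0,0.6, 80,-172,0,0,0.6, 100,-215,0,0,0.6, 120,-258,0,0,0.6, 140,-301,0,0,0.6, 163,-340,0,0,0.6]'; python3 -m pendant '[20,-40,0,0,0.6, 40,-80,0,0,0.6, 61,-120,0,0,0.6, 82,-160,0,0,0.6, 103,-200,0,0,0.6, 124,-245,0,0,0.6, 145,-285,0,0,0.6, 164,-308,0,0,0.6]';  python3 -m pendant '[0,0,0,0,0.6,0,0,0,0,0.6]'
```

```text
clock: 2.9
ee_pos: [0.4103, -0.2582, 0.4215]
tool_rot: [-0.001, 1.0, 0.0, -0.001]
contact_force: [1.0, -0.7, -0.5]
grip_width: 0.597
grip_force: 0.0
clock: 3.7
ee_pos: [0.5741, 0.0517, 0.4215]
tool_rot: [-0.001, 1.0, 0.003, -0.001]
contact_force: [0.8, 0.6, 0.3]
grip_width: 0.606
grip_force: 0.0
clock: 3.9
ee_pos: [0.5739, 0.0477, 0.4212]
tool_rot: [-0.0, 1.0, 0.001, -0.002]
contact_force: [0.1, 0.5, -0.4]
grip_width: 0.605
grip_force: 0.0
```

```bash
python3 -m pendant '[0,0,45,0,0.6, 0,0,90,0,0.6, 0,0,120,0,0.6, 0,0,138,0,0.6, 0,0,156,0,0.6, 0,0,156,0,0.6]';  python3 -m pendant '[0,0,0,0,0.1,0,0,0,0,0.0,0,0,0,0,0.0,0,0,0,0,0.0,0,0,0,0,0.0]' 40
```

```text
clock: 4.5
ee_pos: [0.5721, 0.0445, 0.2642]
tool_rot: [0.001, 1.0, -0.001, -0.003]
contact_force: [-0.5, -1.2, 1.0]
grip_width: 0.603
grip_force: 0.0
clock: 5.0
ee_pos: [0.5752, 0.0471, 0.2686]
tool_rot: [0.001, 1.0, 0.0, 0.001]
contact_force: [-1.0, -2.5, 6.7]
grip_width: 0.126
grip_force: 39.3
```

The opening of 0.126 matches the 12 mm bar, so it is gripped. I'll slide it 150 mm toward -y.

```bash
python3 -m pendant '[0,25,0,0,0, 0,50,0,0,0, 0,75,0,0,0, 0,100,0,0,0, 0,125,0,0,0, 0,143,0,0,0, 0,148,0,0,0, 0,148,0,0,0]' 40;  python3 -m pendant '[0,2,0,0,0, 0,4,0,0,0, 0,4,0,0,0]'
```

```text
clock: 5.8
ee_pos: [0.5749, -0.1021, 0.2686]
tool_rot: [0.001, 1.0, -0.001, 0.0]
contact_force: [-3.9, -1.6, 7.2]
grip_width: 0.125
grip_force: 41.1
clock: 6.1
ee_pos: [0.5749, -0.1032, 0.2686]
tool_rot: [-0.0, 1.0, 0.001, 0.0]
contact_force: [-3.7, 2.5, 7.5]
grip_width: 0.122
grip_force: 41.1
```

```bash
python3 -m pendant '[0,2,0,0,0, 0,4,0,0,0, 0,4,0,0,0]'; python3 -m pendant '[0,2,0,0,0, 0,4,0,0,0, 0,4,0,0,0]'
```

```text
clock: 6.4
ee_pos: [0.5749, -0.1033, 0.2686]
tool_rot: [-0.003, 1.0, 0.002, 0.0]
contact_force: [-4.6, 9.9, 7.2]
grip_width: 0.123
grip_force: 41.1
clock: 6.7
ee_pos: [0.5749, -0.1034, 0.2686]
tool_rot: [-0.005, 1.0, 0.004, 0.0]
contact_force: [-3.9, 16.4, 7.3]
grip_width: 0.122
grip_force: 41.2
```

The stop is reached at y = -0.103, which puts the port at y ≈ 0.065, as measured. I'll release the bar, rise, and look at the lens again.

```bash
python3 -m pendant '[0,-10,0,0,0, 0,-10,0,0,0.6, 0,-10,0,0,0.6,0,-10,0,0,0.6]'; python3 -m pendant '[0,0,-40,0,0.6, 0,0,-80,0,0.6, -40,30,-100,0,0.6, -80,50,-120,0,0.6, -120,70,-130,0,0.6,-130,75,-130,0,0.6,-130,75,-130,0,0.6]'
python3 - <<'E'
from h import *
for c in("top","scene"):
    f=grab_frame(c);cv2.imwrite(f'pics/{c}1.png',f[:,:,::-1])
    for n in("shutter_bar","lens_mid"):print(c,n,[(np.round(d['at'],1),round(d['score'],2)) for d in search_frame(n,c)[:2]])
o=np.array([.5967,.0649,.225]);R=box(0,0,.0014)[1]
w=lambda q:o+np.atleast_2d(q)@R.T
out=[]
for c,(x0,y0,x1,y1) in dict(top=(195,140,320,250),scene=(195,140,320,290)).items():
    im=cv2.resize(cv2.imread(f'pics/{c}1.png')[y0:y1,x0:x1],None,fx=5,fy=5,interpolation=cv2.INTER_CUBIC)
    def dr(P,col):cv2.polylines(im,[np.int32((proj(c,P)-[x0,y0])*5+2)],True,col,1)
    for p,col in(((.6343,.0607),(0,0,255)),):
        dr(circ(.026)+[*p,.211],col);dr(circ(.031)+[*p,.141],col)
    dr(circ(.04)+[.6343,.0607,.102],(255,0,0));dr(w(circ(.08)),(0,200,0));dr(w([[-.045,-.168,.043],[.045,-.168,.043]]),(0,0,255))
    out.append(im)
h=max(i.shape[0] for i in out);out=[np.vstack([i,np.zeros((h-i.shape[0],i.shape[1],3),np.uint8)]) for i in out]
im=np.hstack(out);cv2.imwrite('pics/open.png',cv2.resize(im,(800,int(800*h/im.shape[1]))))
E
```

```text
clock: 7.1
ee_pos: [0.5748, -0.103, 0.2672]
tool_rot: [0.0, 1.0, 0.0, -0.0]
contact_force: [-0.5, -0.5, 0.4]
grip_width: 0.598
grip_force: 0.0
clock: 7.8
ee_pos: [0.4431, -0.18, 0.3979]
tool_rot: [0.001, 1.0, -0.002, 0.0]
contact_force: [0.7, 0.3, -0.7]
grip_width: 0.599
grip_force: 0.0
top shutter_bar [(array([205.6, 326.4]), 0.88)]
top lens_mid [(array([196.7, 254.3]), 0.65)]
scene shutter_bar [(array([167.3, 269.9]), 0.85)]
scene lens_mid [(array([233.1, 248. ]), 0.74)]
```

View pics/open.png

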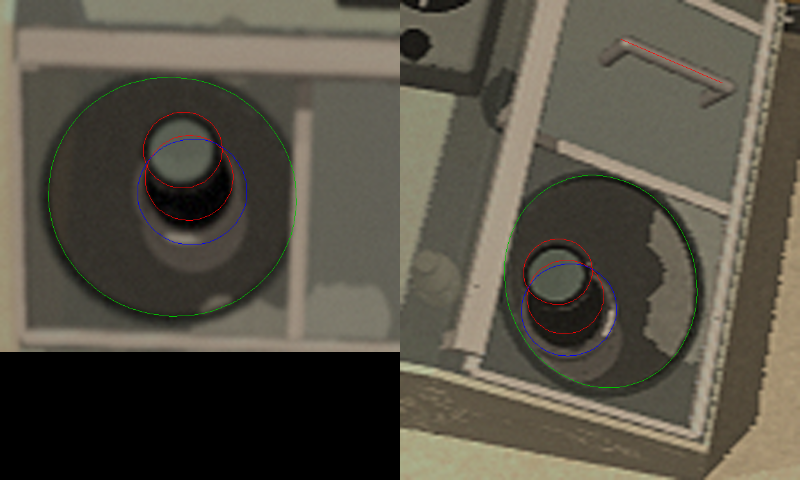

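The shutter is fully open and the port outline matches. The lens is at about (0.634, 0.0615). I'll move above the port on the robot's side and come down in steps.

```bash
python3 -m pendant '[25,-40,0,0,0.85, 50,-80,0,0,0.85, 76,-120,0,0,0.85, 102,-160,0,0,0.85, 128,-200,0,0,0.85, 152,-235,0,0,0.85, 152,-241,0,0,0.85, 152,-241,0,0,0.85]'; python3 -m pendant '[0,0,40,0,0.85, 0,0,80,0,0.85, 0,0,115,0,0.85, 0,0,140,0,0.85, 0,0,148,0,0.85, 0,0,148,0,0.85, 0,0,148,0,0.85]'
```

```text
clock: 8.9
ee_pos: [0.5965, 0.0669, 0.3963]
tool_rot: [-0.001, 1.0, 0.003, -0.001]
contact_force: [0.2, -0.2, -0.7]
grip_width: 0.848
grip_force: 0.0
clock: 9.6
ee_pos: [0.5975, 0.0631, 0.2508]
tool_rot: [0.0, 1.0, -0.0, 0.001]
contact_force: [-0.0, 0.1, 0.1]
grip_width: 0.855
grip_force: 0.0
```

Next, diagonally in along the port axis.

```bash
python3 -m pendant '[5,0,10,0,0.85, 10,0,20,0,0.85, 15,0,30,0,0.85, 20,0,37,0,0.85, 20,0,37,0,0.85, 20,0,37,0,0.85]'; python3 -m pendant '[2,0,0,0,0.85, 3,0,0,0,0.85, 4,0,0,0,0.85, 4,0,0,0,0.85]'
```

```text
clock: 10.2
ee_pos: [0.6167, 0.0639, 0.2119]
tool_rot: [-0.0, 1.0, 0.001, -0.0]
contact_force: [0.5, -0.6, -0.1]
grip_width: 0.851
grip_force: 0.0
clock: 10.6
ee_pos: [0.6197, 0.0645, 0.2127]
tool_rot: [-0.0, 1.0, 0.001, -0.001]
contact_force: [-3.9, 1.5, 2.8]
grip_width: 0.846
grip_force: 0.0
```

```bash
python3 -m pendant '[1,0,0,0,0.85, 1,0,0,0,0.85, 1,0,0,0,0.85]'; python3 -m pendant '[1,0,0,0,0.85, 1,0,0,0,0.85, 1,0,0,0,0.85]'
```

```text
clock: 10.9
ee_pos: [0.62, 0.0646, 0.2126]
tool_rot: [-0.0, 1.0, 0.001, -0.001]
contact_force: [-7.1, 2.2, 4.2]
grip_width: 0.851
grip_force: 0.0
clock: 11.2
ee_pos: [0.6201, 0.0646, 0.2125]
tool_rot: [0.0, 1.0, 0.001, -0.002]
contact_force: [-10.4, 1.3, 5.8]
grip_width: 0.853
grip_force: 0.0
```

There is contact at x = 0.620 with a normal of about (-0.87, +0.5), so going a little higher should buy room. I'll back off, rise 5 mm and try again.

```bash
python3 -m pendant '[-5,0,0,0,0.85, -5,0,-5,0,0.85, -2,0,-5,0,0.85,-2,0,-5,0,0.85]'; python3 -m pendant '[1,0,0,0,0.85, 2,0,0,0,0.85, 2,0,0,0,0.85]'; python3 -m pendant '[1,0,0,0,0.85, 2,0,0,0,0.85, 2,0,0,0,0.85]'
```

```text
clock: 11.6
ee_pos: [0.6218, 0.0632, 0.2178]
tool_rot: [-0.0, 1.0, 0.0, 0.001]
contact_force: [-0.2, 0.6, -0.5]
grip_width: 0.848
grip_force: 0.0
clock: 11.9
ee_pos: [0.6226, 0.0637, 0.2172]
tool_rot: [-0.0, 1.0, 0.0, -0.0]
contact_force: [-0.7, 0.3, 0.4]
grip_width: 0.851
grip_force: 0.0
clock: 12.2
ee_pos: [0.6238, 0.0643, 0.2172]
tool_rot: [-0.0, 1.0, 0.001, -0.001]
contact_force: [-4.0, 2.0, 2.1]
grip_width: 0.853
grip_force: 0.0
```

```bash
python3 -m pendant '[-2,0,0,0,0.85, -2,0,-3,0,0.85, 1,0,-3,0,0.85, 1,0,-3,0,0.85]'; python3 -m pendant '[0,0,0,0,0.3, 0,0,0,0,0.3, 0,0,0,0,0.3, 0,0,0,0,0.3]' 60
```

```text
clock: 12.6
ee_pos: [0.6265, 0.0632, 0.2206]
tool_rot: [0.0, 1.0, 0.0, 0.001]
contact_force: [0.5, -0.5, 0.5]
grip_width: 0.849
grip_force: 0.0
clock: 13.0
ee_pos: [0.6282, 0.0623, 0.2236]
tool_rot: [0.001, 1.0, -0.0, 0.003]
contact_force: [-0.2, -3.6, 14.8]
grip_width: 0.299
grip_force: 7.7
```

The fingers closed onto the lens top (opening 0.30, +15 N upward), so the open tips sit higher than assumed. The rim contact is on the -y side, because the tool is about 3 mm off the port axis. I'll lift, reopen, shift +3 mm in y and go lower.

```bash
python3 -m pendant '[-3,0,-8,0,0.3, -6,0,-10,0,0.85, -6,0,-10,0,0.85, -6,-3,-10,0,0.85, -6,-3,-10,0,0.85, -6,-3,-10,0,0.85]'; python3 -c "
from h import *
for c in ('top','scene'):
    f=grab_frame(c);cv2.imwrite(f'pics/{c}2.png',f[:,:,::-1])
print([[d['at'],d['score']] for d in search_frame('lens_mid','scene')[:1]])
a=cv2.imread('pics/top2.png')[140:250,195:320];b=cv2.imread('pics/scene2.png')[180:290,195:320]
cv2.imwrite('pics/chk.png',cv2.resize(np.hstack([a,b]),(800,352),interpolation=cv2.INTER_CUBIC))"
```

```text
clock: 13.6
ee_pos: [0.6194, 0.0669, 0.2299]
tool_rot: [-0.0, 1.0, 0.001, -0.0]
contact_force: [0.1, 0.3, 0.4]
grip_width: 0.852
grip_force: 0.0
[[[238.5, 252.7], 0.43]]
```

View pics/chk.png

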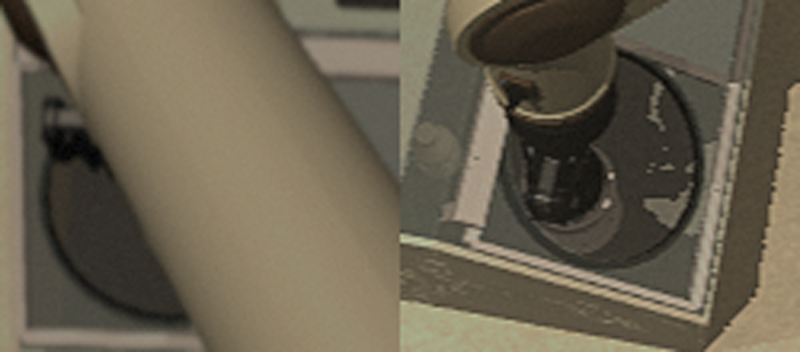

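The lens still stands upright (scene crop around (565,215)), with the hand above it. I'll go down 14 mm, then forward to light contact.

```bash
python3 -m pendant '[0,0,6,0,0.85, 0,0,12,0,0.85, 0,0,14,0,0.85, 2,0,14,0,0.85, 3,0,14,0,0.85, 3,0,14,0,0.85]'; python3 -m pendant '[1,0,0,0,0.85, 2,0,0,0,0.85, 2,0,0,0,0.85]'; python3 -m pendant '[1,0,0,0,0.85, 2,0,0,0,0.85, 2,0,0,0,0.85]'
```

```text
clock: 14.35
ee_pos: [0.6222, 0.0663, 0.2162]
tool_rot: [0.0, 1.0, 0.001, -0.001]
contact_force: [-4.2, -1.9, 1.3]
grip_width: 0.85
grip_force: 0.0
clock: 14.65
ee_pos: [0.6227, 0.0663, 0.2161]
tool_rot: [0.001, 1.0, 0.001, -0.002]
contact_force: [-9.4, -2.9, 3.5]
grip_width: 0.849
grip_force: 0.0
clock: 14.95
ee_pos: [0.6229, 0.0663, 0.216]
tool_rot: [0.001, 1.0, 0.002, -0.004]
contact_force: [-15.9, -4.3, 8.1]
grip_width: 0.848
grip_force: 0.0
```

The contact now comes from the +y side, so y is centred to within about 1.5 mm. Friction will hold the cylinder even if the pad edges bear a few mm off its diameter, so depth matters more than offset. I'll go to about (0.618, z 0.211) and close hard.

```bash
python3 -m pendant '[-6,2,0,0,0.85, -10,2,2,0,0.85, -10,2,5,0,0.85, -9,2,5,0,0.85, -9,2,5,0,0.85]'; python3 -m pendant '[0,0,0,0,0.6, 0,0,0,0,0.5, 0,0,0,0,0.5, 0,0,0,0,0.5]' 60
```

```text
clock: 15.45
ee_pos: [0.6179, 0.0649, 0.2112]
tool_rot: [-0.0, 1.0, 0.0, 0.0]
contact_force: [-1.2, 0.5, -0.2]
grip_width: 0.848
grip_force: 0.0
clock: 15.85
ee_pos: [0.6186, 0.0645, 0.2124]
tool_rot: [0.0, 1.0, 0.0, 0.001]
contact_force: [-0.8, -0.2, 5.5]
grip_width: 0.512
grip_force: 53.5
```

```bash
python3 -m pendant '[0,0,0,0,0.4, 0,0,0,0,0.4]' 60;  python3 -m pendant '[0,0,-2,0,0.4, 0,0,-4,0,0.4, 0,0,-4,0,0.4]'
```

```text
clock: 16.05
ee_pos: [0.6186, 0.0645, 0.2125]
tool_rot: [0.0, 1.0, 0.0, 0.001]
contact_force: [-0.5, -1.0, 5.1]
grip_width: 0.506
grip_force: 57.1
clock: 16.35
ee_pos: [0.6172, 0.0645, 0.2147]
tool_rot: [-0.0, 1.0, 0.0, -0.001]
contact_force: [-0.1, -0.2, -3.5]
grip_width: 0.504
grip_force: 58.2
```

The force is -3.5 N and the grip is steady at 58 N, so the lens is hanging. I'll tighten a little and rise gently.

```bash
python3 -m pendant '[0,0,0,0,0.3, 0,0,-2,0,0.3, 0,0,-5,0,0.3, 0,0,-8,0,0.3, 0,0,-8,0,0.3]' 85; python3 -c "
from h import *
for c in ('top','scene'):
    f=grab_frame(c);cv2.imwrite(f'pics/{c}3.png',f[:,:,::-1])
b=cv2.imread('pics/scene3.png')[180:290,195:320]
cv2.imwrite('pics/chk2.png',cv2.resize(b,(680,600),interpolation=cv2.INTER_CUBIC))"
```

```text
clock: 16.85
ee_pos: [0.618, 0.0647, 0.224]
tool_rot: [-0.0, 1.0, 0.0, 0.001]
contact_force: [0.4, 0.5, -3.8]
grip_width: 0.491
grip_force: 81.7
```

View pics/chk2.png

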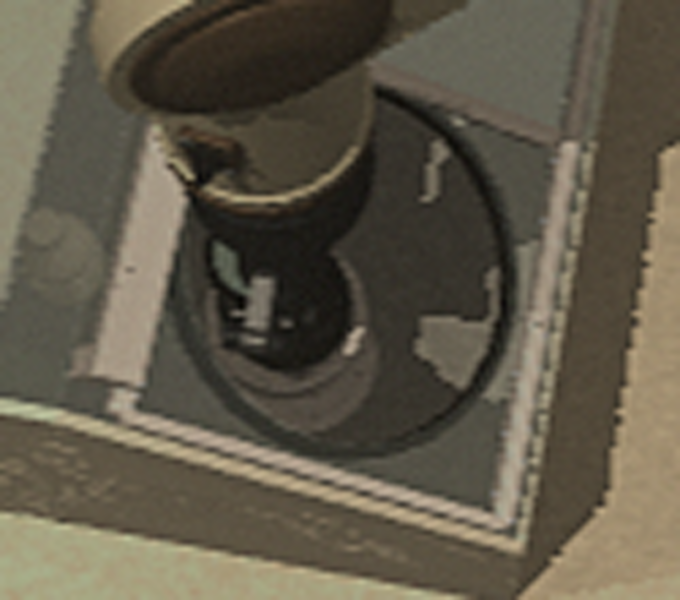

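The lens hangs upright in the hand, clear of the pedestal (foot around (290,370) in the crop). I'll bring it out along the port axis.

```bash
python3 -m pendant '[-3,0,-4,0,0.3, -8,0,-11,0,0.3, -15,0,-21,0,0.3, -22,0,-32,0,0.3, -29,0,-44,0,0.3, -36,0,-56,0,0.3, -43,0,-68,0,0.3, -49,0,-80,0,0.3]'; python3 -m pendant '[-8,0,-14,0,0.3, -16,0,-28,0,0.3, -24,0,-42,0,0.3, -30,0,-58,0,0.3, -36,0,-76,0,0.3, -40,0,-96,0,0.3, -44,0,-114,0,0.3, -46,0,-128,0,0.3]'
```

```text
clock: 17.75
ee_pos: [0.568, 0.0646, 0.3046]
tool_rot: [0.0, 1.0, 0.0, 0.0]
contact_force: [0.3, -0.9, -4.3]
grip_width: 0.488
grip_force: 82.3
clock: 18.55
ee_pos: [0.5223, 0.0649, 0.4334]
tool_rot: [0.0, 1.0, 0.001, 0.001]
contact_force: [0.7, 0.9, -4.1]
grip_width: 0.488
grip_force: 82.6
```

The lens is out with no contact. Before crossing over, I'll look at how it sits in the fingers.

```bash
python3 -c "
from h import *
s=read_state();p=s['ee_pos']
out=[]
for c in ('top','scene'):
    f=grab_frame(c);cv2.imwrite(f'pics/{c}4.png',f[:,:,::-1])
    print(c,[[d['at'],d['score']] for d in search_frame('lens_mid',c)[:1]])
    q=proj(c,p)[0].astype(int);print(q)
    im=f[:,:,::-1][max(q[1]-55,0):q[1]+70,max(q[0]-70,0):q[0]+55]
    im=cv2.resize(im,None,fx=3.15,fy=4*3.15/4,interpolation=cv2.INTER_CUBIC)
    o=np.array([max(q[0]-70,0),max(q[1]-55,0)])
    for dx in(.013,.024):
      for z,r in((.0015,.026),(-.0685,.026),(-.0715,.031),(-.1165,.031)):
        cv2.polylines(im,[np.int32((proj(c,circ(r)+p+[dx,0,z])-o)*3.15)],True,(0,255,0) if dx<.02 else (0,0,255),1)
    out.append(im)
h=min(i.shape[0] for i in out)
cv2.imwrite('pics/held.png',np.hstack([i[:h] for i in out]))"
```

```text
top [[[295.0, 309.0], 0.37]]
[237 215]
scene [[[217.0, 274.4], 0.61]]
[291 201]
```

View pics/held.png

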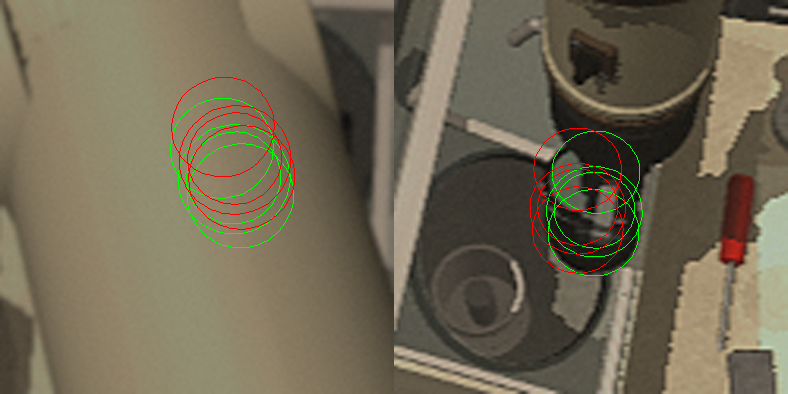

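In the scene crop the lens outline matches the model hanging upright about 13-14 mm ahead of the tool axis. The empty pedestal shows at (480,290). I'll carry it over to the pad.

```bash
python3 -m pendant '[-4,8,0,0,0.3, -9,22,0,0,0.3, -14,42,0,0,0.3, -19,68,0,0,0.3, -24,96,0,0,0.3, -28,124,0,0,0.3, -31,152,0,0,0.3, -31,180,0,0,0.3]'; python3 -m pendant '[0,28,0,0,0.3, 0,56,0,0,0.3, 0,84,0,0,0.3, 0,112,0,0,0.3, 0,140,0,0,0.3, 0,168,0,0,0.3, 0,190,0,0,0.3, 0,207,0,0,0.3]'; python3 -m pendant '[0,10,0,0,0.3, 0,15,0,0,0.3,0,15,0,0,0.3, 0,15,0,0,0.3]'
python3 -c "
from h import *
s=read_state();p=s['ee_pos'];print(p,proj('scene',p),proj('scene',p+np.array([.013,0,-.05])))
f=grab_frame('scene');cv2.imwrite('pics/scene5.png',f[:,:,::-1])
f=grab_frame('top');cv2.imwrite('pics/top5.png',f[:,:,::-1])
for c in('scene','top'):print(c,[[d['at'],d['score']] for d in search_frame('lens_mid',c)[:2]],[[d['at'],d['score']] for d in search_frame('pad',c)[:1]])"
```

```text
clock: 19.55
ee_pos: [0.4905, -0.1173, 0.4303]
tool_rot: [-0.0, 1.0, 0.0, -0.001]
contact_force: [0.7, -0.5, -4.2]
grip_width: 0.489
grip_force: 82.8
clock: 20.35
ee_pos: [0.491, -0.3247, 0.4301]
tool_rot: [-0.001, 1.0, -0.0, -0.001]
contact_force: [0.2, -0.3, -4.7]
grip_width: 0.488
grip_force: 82.7
clock: 20.75
ee_pos: [0.4925, -0.3361, 0.4315]
tool_rot: [-0.0, 1.0, 0.001, 0.0]
contact_force: [0.8, 0.7, -3.3]
grip_width: 0.487
grip_force: 82.6
[ 0.49249284 -0.33608559  0.43153158] [[336.00580081  36.04941409]] [[327.50327785  51.33883445]]
scene [[[62.5, 324.4], 0.75], [[279.9, 334.0], 0.63]] [[[121.5, 311.0], 0.56]]
top [[[249.6, 463.8], 0.59]] [[[263.0, 423.2], 0.97]]
```

```bash
python3 - <<'E'
from h import *
p=np.array([.4920,-.3366,.431])
m=[cv2.cvtColor(cv2.imread(f'pics/{c}5.png'),cv2.COLOR_BGR2GRAY) for c in('scene','top')]
for c,i in zip(('scene','top'),m):
    for dx in(.01,.014,.018,.024):print(c,dx,bb(proj(c,circ(.031)+p+[dx,0,-.1165])).round(),proj(c,p+[dx,0,-.075]).round(1))
s=m[0][40:100,285:365:2];print(s[::4])
t=m[1][225:290:4,425:505:2];print(t)
E
```

```text
scene 0.01 [313.  60. 338.  81.] [[327.7  59. ]]
scene 0.014 [312.  60. 337.  81.] [[326.1  58.7]]
scene 0.018 [310.  60. 335.  81.] [[324.4  58.5]]
scene 0.024 [308.  59. 333.  80.] [[321.9  58.1]]
top 0.01 [446. 230. 480. 264.] [[472.3 243.5]]
top 0.014 [446. 228. 480. 262.] [[472.2 241.2]]
top 0.018 [446. 226. 480. 260.] [[472.  238.9]]
top 0.024 [446. 223. 480. 256.] [[471.8 235.5]]
[[ 49  48  48  46  47  48  35  21  48 139 141 147 145 149 153  66  64  85
   84  83  84  85  66  20  25  20  23  27  44 157 148 146 145 149 146 147
  148 152 167 165]
 [ 52  48  28  25  26  26  25  25  75 141 133 136 148 146 150  95  20  72
   87  82  84  85  48  20  23  25  29  16 110 148 145 146 146 146 145 147
  146 145 151 150]
 [ 26  28  27  24  27  27  25  26  45 149 134 136 128 140 155  41  63  29
   24  22  23  17  54  24  28  26  30 122 148 147 144 148 147 148 147 150
  143 144 143 148]
 [ 29  28  28  23  29  27  29  28  53  64 112 138 136 134 136  43  19  17
   18  22  28  38  34  24  28  22  41 151 148 145 145 149 147 148 149 146
  149 151 150 149]
 [ 26  25  28  27  30  27  27  20  67  70 
[... 3935 characters left out ...]
 139 142 143
  143 140 141 143]
 [ 82 100 109 122 129 134 139 135 137 130  75  77 119 139 142 142 140 142
  141 144 141 140 142 143 143 141 143 142 141 142 141 141 141 142 141 140
  142 140 141 142]
 [135 135 132 129 129 131 135 136 137 134  88  68  88 140 146 141 142 141
  140 143 142 142 144 141 142 141 142 142 142 143 144 144 142 139 140 142
  141 139 141 144]
 [ 79  74  74  73  79  79  77  76  81  79  70  62  74 122 105  88  80  79
   76  80  77  94 120 128 138 140 139 141 140 142 141 141 144 142 141 145
  144 142 141 145]
 [129 127 124 122 124 129 129 129 129 132 102  64  80  82  78  81  83  83
   80  79  81  84  83  78  84 124 142 141 141 141 140 140 143 144 143 144
  145 144 143 143]]
```

Lens edges measured in both views (scene columns 313-338, top left edge 446 and bottom row 262) put it 12 mm ahead of the tool and over the pad. I'll lower it.

```bash
python3 -m pendant '[1,0,12,0,0.3, 1,0,35,0,0.3, 1,0,65,0,0.3, 1,0,95,0,0.3, 1,0,125,0,0.3, 1,0,155,0,0.3, 1,0,180,0,0.3, 1,0,200,0,0.3]'; python3 -m pendant '[0,0,12,0,0.3, 0,0,22,0,0.3, 0,0,30,0,0.3, 0,0,36,0,0.3, 0,0,40,0,0.3,0,0,40,0,0.3,0,0,40,0,0.3]'
```

```text
clock: 21.85
ee_pos: [0.4919, -0.3369, 0.2286]
tool_rot: [-0.001, 1.0, 0.0, -0.001]
contact_force: [-0.2, -0.4, -4.3]
grip_width: 0.488
grip_force: 82.6
clock: 22.55
ee_pos: [0.4957, -0.3387, 0.1977]
tool_rot: [0.003, 1.0, 0.0, 0.003]
contact_force: [-8.8, 2.9, 28.6]
grip_width: 0.487
grip_force: 90.6
```

```bash
python3 -m pendant '[0,0,2,0,0.3, 0,0,3,0,0.3,0,0,3,0,0.3]'
```

```text
clock: 22.85
ee_pos: [0.497, -0.339, 0.1978]
tool_rot: [0.004, 1.0, 0.0, 0.004]
contact_force: [-12.6, 6.3, 44.8]
grip_width: 0.485
grip_force: 94.2
```

Contact came about 13 mm higher than expected. I'll unload now and measure what the lens is touching.

```bash
python3 -m pendant '[0,0,-8,0,0.3, 0,0,-16,0,0.3,0,0,-20,0,0.3,0,0,-20,0,0.3]'
python3 - <<'E'
from h import *
p=np.array(read_state()['ee_pos']);print(p)
G={}
for c in('scene','top'):
    f=grab_frame(c);cv2.imwrite(f'pics/{c}6.png',f[:,:,::-1]);G[c]=cv2.GaussianBlur(cv2.cvtColor(f,cv2.COLOR_RGB2GRAY).astype(np.float32),(0,0),1)
    print(c,[[np.round(d['at']),d['score']] for d in search_frame('lens_mid',c)[:2]])
print('pred foot bbox',[bb(proj(c,circ(.031)+p+[.012,0,z])).round() for c in('scene','top') for z in(-.1165,-.13)])
c='scene';b=bb(proj(c,circ(.031)+p+[.012,0,-.12])).astype(int)
np.set_printoptions(linewidth=250)
print(b);print(G['scene'][b[1]-24:b[3]+12:3,b[0]-14:b[2]+16:2].astype(int))
c='top';b=bb(proj(c,circ(.031)+p+[.012,0,-.12])).astype(int)
print(b);print(G['top'][b[1]-14:b[3]+14:3,b[0]-14:b[2]+16:2].astype(int))
E
```

```text
clock: 23.25
ee_pos: [0.4931, -0.3377, 0.2085]
tool_rot: [0.0, 1.0, 0.0, 0.0]
contact_force: [0.0, -0.4, -3.7]
grip_width: 0.485
grip_force: 82.6
[ 0.49312867 -0.33771722  0.20847014]
scene [[array([114., 316.]), 0.86]]
top [[array([265., 424.]), 0.69]]
pred foot bbox [array([306., 110., 327., 128.]), array([306., 113., 326., 130.]), array([413., 247., 440., 274.]), array([411., 248., 438., 275.])]
[306 110 326 128]
[[143 140 136 137 141 140 139 140 142 144 148 151 152 137  65  46  31  34  32  32  29  88 149 153 153]
 [140 140 140 139 141 141 144 150 152 154 153 150 149 132  51  33  53  74  48  32  61 137 150 151 153]
 [141 142 143 144 149 152 152 152 152 140 105  71  64  54  31  33  63  71  36  29  95 149 149 151 152]
 [151 151 151 151 149 150 152 153 125  65  77  87  87  78  43  40  68  63  30  42 121 150 150 136  97]
 [153 151 151 153 152 151 151 149  89  65  86  86  86  76  42  50  74  59  45 111 151 149 142  99  81]
 [141 144 149 149 151 153 155 153  93  49  83  88  88  77  35  29  33  30  57 136 154 149 111  82  82]
 [ 68  68  72  77  93  97  95  98  65  38  41  59  72  53  28 
[... 2754 characters left out ...]
119 128 123 104  83  71  58  40  28  19  14  12  10  11  18  35  52  65  74  78  59  50  81 127 144 142]
 [ 56  72 101 122 129 129 126 111  87  75  68  55  44  38  37  39  42  51  62  68  68  71  76  61  49  70 104 132 143]
 [ 56  67  95 122 129 128 128 127 124 120 114 103  94  85  75  67  62  61  64  68  68  70  75  63  49  64  81 101 134]
 [ 56  66  95 126 130 129 128 128 129 132 132 130 127 125 117  86  66  63  64  67  68  68  72  66  53  64  80  92 126]
 [ 48  60  93 119 105 101 101 100 100 103 103 101  99  97  90  71  66  65  66  67  67  67  68  64  59  66  79  87 110]
 [ 52  62  88 110  94  96  99  92  94 105 110 101  97 102 104  79  64  63  65  66  67  67  68  62  47  55  75  81  83]]
```

Both views put the lens over the pad. They can't separate height from y well, so the lens may sit lower in the fingers than assumed. I'll shift +3 mm in y and touch down in small steps.

```bash
python3 -m pendant '[0,-3,0,0,0.3, 0,-3,4,0,0.3, 0,-3,7,0,0.3, 0,-3,7,0,0.3,0,-3,7,0,0.3]'; python3 -m pendant '[0,0,1,0,0.3, 0,0,2,0,0.3, 0,0,2,0,0.3]'
```

```text
clock: 23.95
ee_pos: [0.4929, -0.3345, 0.2011]
tool_rot: [-0.0, 1.0, 0.0, -0.0]
contact_force: [-0.4, -0.5, -4.5]
grip_width: 0.483
grip_force: 82.6
clock: 24.25
ee_pos: [0.4929, -0.3345, 0.1992]
tool_rot: [-0.0, 1.0, 0.0, -0.0]
contact_force: [-0.5, -0.0, -4.1]
grip_width: 0.484
grip_force: 82.6
```

```bash
python3 -m pendant '[0,0,1,0,0.3, 0,0,1,0,0.3, 0,0,1,0,0.3]'
```

```text
clock: 24.55
ee_pos: [0.493, -0.3345, 0.1983]
tool_rot: [-0.0, 1.0, 0.0, -0.0]
contact_force: [-0.1, 0.7, -3.3]
grip_width: 0.487
grip_force: 82.6
```

```bash
python3 -m pendant '[0,0,1,0,0.3, 0,0,1,0,0.3]'; python3 -m pendant '[0,0,1,0,0.3, 0,0,1,0,0.3]'
```

```text
clock: 24.75
ee_pos: [0.4932, -0.3346, 0.1979]
tool_rot: [0.0, 1.0, 0.0, 0.0]
contact_force: [-0.6, -0.9, 1.3]
grip_width: 0.488
grip_force: 83.6
clock: 24.95
ee_pos: [0.4935, -0.3349, 0.1977]
tool_rot: [0.001, 1.0, 0.0, 0.0]
contact_force: [-3.4, 0.4, 5.9]
grip_width: 0.488
grip_force: 85.1
```

Contact repeats at the same height after the y shift, so the lens is standing on the pad. I'll fit the foot position at pad height before letting go.

```bash
cat > foot.py <<'E'
from h import *
def edge(g,a,b):  # subpixel first crossing from dark inside a to outside b
    a,b=np.array(a,float),np.array(b,float);n=60
    pts=[a+(b-a)*t for t in np.linspace(0,1,n)]
    v=np.array([cv2.getRectSubPix(g,(1,1),tuple(map(float,q)))[0,0] for q in pts])
    i=np.argmax(v>v[:8].mean()+22);return pts[i],i>0
def run(x0,y0,zf=.068,angs=None):
    obs=[]
    for c in('scene','top'):
        g=cv2.GaussianBlur(cv2.cvtColor(grab_frame(c),cv2.COLOR_RGB2GRAY),(0,0),.7).astype(np.float32)
        for a in (angs[c] if angs else np.radians(range(0,360,15))):
            P=lambda r:proj(c,[x0+r*np.cos(a),y0+r*np.sin(a),zf])[0]
            q,ok=edge(g,P(.02),P(.048))
            if ok:obs.append((c,a,q))
    def res(p):
        r=[]
        for c,a,q in obs:
            k=proj(c,circ(.031)+[p[0],p[1],zf]);r.append(abs(cv2.pointPolygonTest(k.astype(np.float32).reshape(-1,1,2),tuple(map(float,q)),True)))
        return r
    f=least_squares(res,[x0,y0],loss='soft_l1',f_scale=.5,diff_step=1e-3);print(f.x.round(4),[(o[0][0],int(np.degrees(o[1])),round(float(r),1)) for o,r in zip(obs,res(f.x))])
E
python3 -c "
from foot import *
# sides not hidden by the lens body: seen faces toward cameras (+y, -x)
run(.5054,-.337,angs=dict(scene=np.radians(range(30,166,15)),top=np.radians(range(90,211,15))))"
```

```text
[ 0.5069 -0.34  ] [('s', 29, 0.8), ('s', 45, 0.9), ('s', 59, 0.3), ('s', 75, 0.3), ('s', 90, 0.2), ('s', 105, 0.3), ('s', 119, 0.6), ('s', 135, 0.4), ('s', 150, 0.4), ('s', 165, 0.1), ('t', 90, 0.1), ('t', 105, 0.0), ('t', 119, 0.0), ('t', 135, 0.5), ('t', 150, 0.0), ('t', 165, 0.5), ('t', 180, 0.3), ('t', 195, 0.5), ('t', 210, 0.2)]
```

The foot fits cleanly at pad height at (0.507, -0.340), 3 mm off the pad centre. I'll correct that, set it down and release gently.

```bash
python3 -m pendant '[0,0,-5,0,0.3, -1,-3,-5,0,0.3, -1,-3,-5,0,0.3, -1,-3,-2,0,0.3, -1,-3,-1,0,0.3, -1,-3,-0.5,0,0.3, -1,-3,-0.5,0,0.3]'
```

```text
clock: 25.75
ee_pos: [0.4923, -0.3317, 0.1977]
tool_rot: [0.0, 1.0, 0.0, 0.0]
contact_force: [-3.5, 0.4, 5.7]
grip_width: 0.487
grip_force: 84.7
```

```bash
python3 -m pendant '[0,0,-1,0,0.48, 0,0,-1,0,0.52, 0,0,-1,0,0.58, 0,0,-1,0,0.68, 0,0,-1,0,0.8, 0,0,-1,0,0.85, 0,0,-1,0,0.85]' 20; python3 -m pendant '[0,0,-5,0,0.85, 0,0,-15,0,0.85, 0,0,-35,0,0.85, 0,0,-70,0,0.85, 0,0,-110,0,0.85, 0,0,-150,0,0.85, 0,0,-190,0,0.85, 0,0,-220,0,0.85]'; python3 -m pendant '[30,-25,0,0,0.6, 60,-60,0,0,0.6, 80,-95,0,0,0.6, 80,-130,0,0,0.6, 80,-150,0,0,0.6,80,-150,0,0,0.6]';  python3 -c "
from foot import *
run(.5054,-.337,angs=dict(scene=np.radians(range(30,166,15)),top=np.radians(range(90,211,15))))
for n in ('lens_mid','shortlens','motor','tin','shutter_bar'):print(n,[[np.round(d['at']),round(d['score'],2)] for d in search_frame(n,'scene')[:2]])
print('lens top pred',proj('scene',[.506,-.337,.183]),proj('scene',[.506,-.337,.1295]),'bar',proj('scene',[.575,-.103,.262]))"
```

```text
clock: 26.45
ee_pos: [0.4922, -0.3315, 0.198]
tool_rot: [0.0, 1.0, 0.0, 0.0]
contact_force: [-0.2, 0.2, 0.3]
grip_width: 0.847
grip_force: 0.0
clock: 27.25
ee_pos: [0.4926, -0.3313, 0.4219]
tool_rot: [0.001, 1.0, 0.001, 0.002]
contact_force: [-0.4, -0.2, -0.5]
grip_width: 0.851
grip_force: 0.0
clock: 27.85
ee_pos: [0.5722, -0.1773, 0.4193]
tool_rot: [0.0, 1.0, 0.003, 0.001]
contact_force: [-0.4, -0.0, -0.4]
grip_width: 0.6
grip_force: 0.0
[ 0.5018 -0.3367] [('s', 29, 0.2), ('s', 45, 0.0), ('s', 59, 0.6), ('s', 75, 0.7), ('s', 90, 0.0), ('s', 105, 0.8), ('s', 119, 1.4), ('s', 135, 1.1), ('s', 150, 0.6), ('s', 165, 0.1), ('t', 90, 0.1), ('t', 105, 0.3), ('t', 119, 0.2), ('t', 135, 0.1), ('t', 150, 0.9), ('t', 165, 1.3), ('t', 180, 1.3), ('t', 195, 3.1)]
lens_mid [[array([115., 319.]), 0.65], [array([218., 331.]), 0.37]]
shortlens [[array([117., 283.]), 0.58]]
motor [[array([120., 348.]), 0.56]]
tin [[array([185., 350.]), 0.56], [array([194., 234.]), 0.33]]
shutter_bar [[array([168., 273.]), 0.96]]
lens top pred [[319.151577  101.3657654]] [[317.40207732 112.12656361]] bar [[280.06572955 158.97461284]]
```

Lens released and standing on the pad, detected at (115,319) against a predicted (112,317). Next I'll grip the bar again and shut the shutter.

```bash
python3 -m pendant '[1,-35,0,0,0.6, 2,-65,0,0,0.6, 3,-74,20,0,0.6, 3,-74,60,0,0.6, 3,-74,100,0,0.6, 3,-74,130,0,0.6, 3,-74,152,0,0.6, 3,-74,152,0,0.6]'; python3 -m pendant '[0,0,0,0,0.1,0,0,0,0,0.0,0,0,0,0,0.0,0,0,0,0,0.0,0,0,0,0,0.0]' 40
```

```text
clock: 29.0
ee_pos: [0.5725, -0.1085, 0.2623]
tool_rot: [-0.001, 1.0, -0.0, -0.003]
contact_force: [0.0, -0.1, 0.1]
grip_width: 0.593
grip_force: 0.0
clock: 29.5
ee_pos: [0.5759, -0.1032, 0.2679]
tool_rot: [-0.002, 1.0, 0.002, 0.001]
contact_force: [-0.5, 8.2, 2.4]
grip_width: 0.128
grip_force: 39.0
```

```bash
python3 -m pendant '[0,-25,0,0,0, 0,-50,0,0,0, 0,-75,0,0,0, 0,-100,0,0,0, 0,-125,0,0,0, 0,-148,0,0,0, 0,-162,0,0,0, 0,-167,0,0,0]' 40;  python3 -m pendant '[0,-2,0,0,0, 0,-4,0,0,0, 0,-4,0,0,0]'; python3 -m pendant '[0,-2,0,0,0, 0,-4,0,0,0, 0,-4,0,0,0]'
```

```text
clock: 30.3
ee_pos: [0.5762, 0.0608, 0.2678]
tool_rot: [-0.0, 1.0, 0.001, 0.002]
contact_force: [1.5, -2.8, 7.0]
grip_width: 0.122
grip_force: 40.1
clock: 30.6
ee_pos: [0.5762, 0.0631, 0.2678]
tool_rot: [0.0, 1.0, -0.0, 0.002]
contact_force: [2.2, -1.5, 7.5]
grip_width: 0.125
grip_force: 40.1
clock: 30.9
ee_pos: [0.5763, 0.0649, 0.2678]
tool_rot: [0.001, 1.0, -0.001, 0.002]
contact_force: [0.6, -5.4, 9.1]
grip_width: 0.12
grip_force: 40.3
```

```bash
python3 -m pendant '[0,-2,0,0,0, 0,-4,0,0,0, 0,-4,0,0,0]'; python3 -m pendant '[0,-2,0,0,0, 0,-2,0,0,0]'
```

```text
clock: 31.2
ee_pos: [0.5763, 0.0651, 0.2678]
tool_rot: [0.004, 1.0, -0.003, 0.001]
contact_force: [-2.6, -12.4, 12.1]
grip_width: 0.125
grip_force: 40.7
clock: 31.4
ee_pos: [0.5763, 0.0651, 0.2678]
tool_rot: [0.005, 1.0, -0.003, 0.001]
contact_force: [-1.7, -17.4, 12.7]
grip_width: 0.125
grip_force: 40.9
```

The shutter is at its shut stop, 168 mm from the open stop. I'll release, rise clear, retreat, then check the lens and shutter.

```bash
python3 -m pendant '[0,9,0,0,0, 0,9,0,0,0.6, 0,9,0,0,0.6,0,9,0,0,0.6]'; python3 -m pendant '[0,0,-40,0,0.6, 0,0,-80,0,0.6, 0,0,-120,0,0.6, -45,0,-150,0,0.6, -90,0,-150,0,0.6, -130,0,-150,0,0.6, -170,0,-150,0,0.6, -170,0,-150,0,0.6]'
python3 - <<'E'
from foot import *
run(.5054,-.337,angs=dict(scene=np.radians(range(30,166,15)),top=np.radians(range(90,211,15))))
for c in('scene','top'):
    cv2.imwrite(f'pics/{c}7.png',grab_frame(c)[:,:,::-1])
    for n in('lens_mid','shutter_bar','shortlens','motor','tin'):print(c,n,[[np.round(d['at']).astype(int).tolist(),round(d['score'],2)] for d in search_frame(n,c)[:2]])
    print('pred lens row/col',proj(c,[.505,-.337,.126])[0][::-1].round(),'bar shut',proj(c,[.5752,.065,.262])[0][::-1].round())
# top rim circle fit (bright cap inside dark): cap centroid
for c in('scene','top'):
    g=cv2.cvtColor(cv2.imread(f'pics/{c}7.png'),cv2.COLOR_BGR2GRAY);q=proj(c,[.505,-.337,.183])[0]
    x,y=q.astype(int);w=g[y-7:y+8,x-7:x+8].astype(int);print(c,q.round(1));print(w[::2,::2])
E
```

```text
clock: 31.8
ee_pos: [0.5741, 0.065, 0.2655]
tool_rot: [-0.0, 1.0, 0.001, -0.001]
contact_force: [0.7, 0.4, -0.9]
grip_width: 0.597
grip_force: 0.0
clock: 32.6
ee_pos: [0.4004, 0.0656, 0.416]
tool_rot: [0.003, 1.0, 0.001, 0.0]
contact_force: [0.9, 0.4, 0.1]
grip_width: 0.598
grip_force: 0.0
[ 0.5035 -0.3375] [('s', 29, 0.3), ('s', 45, 0.2), ('s', 59, 0.7), ('s', 75, 0.8), ('s', 90, 0.0), ('s', 105, 0.0), ('s', 119, 0.0), ('s', 135, 0.0), ('s', 150, 0.0), ('s', 165, 0.2), ('t', 90, 0.6), ('t', 105, 0.4), ('t', 119, 0.2), ('t', 135, 0.2), ('t', 150, 0.4), ('t', 165, 0.1), ('t', 180, 0.2), ('t', 195, 0.5), ('t', 210, 0.0)]
scene lens_mid [[[117, 317], 0.74]]
scene shutter_bar [[[229, 262], 0.92]]
scene shortlens [[[115, 285], 0.82]]
scene motor [[[123, 348], 0.68]]
scene tin [[[184, 343], 0.63]]
pred lens row/col [113. 318.] bar shut [224. 267.]
top lens_mid [[[260, 430], 0.85]]
top shutter_bar [[[193, 253], 0.82], [[170, 303], 0.47]]
top shortlens [[[213, 422], 0.56], [[272, 419], 0.19]]
top motor [[[309, 429], 0.93]]
top tin [[[321, 352], 0.9]]
pred lens row/col [259. 431.] bar shut [208. 247.]
scene [319.5 101.4]
[[161 168 174 175 182 177 167 161]
 [170 138  29  60  75  47  48 177]
 [117  74  99  98  96  97 103  21]
 [ 31 100  95  94  95  96  96  78]
 [ 52  98  96  94  97  96  97 103]
 [ 41 101  99  98  96  98  98  91]
 [ 27  78 101  96  93  98 103  46]
 [ 70  29  32  88 107  75  33  27]]
top [439.2 255.2]
[[ 76  82  85  85  80  68  47 106]
 [ 85  83  84  82  84  84  73  55]
 [ 86  85  84  83  82  85  83  58]
 [ 84  83  84  85  85  83  86  73]
 [ 82  85  84  85  84  84  83  79]
 [ 84  87  82  83  83  85  85  76]
 [ 87  82  85  81  84  85  85  67]
 [ 83  86  83  86  83  83  80  48]]
```

The lens stands upright about 2 mm from the pad centre, the shutter is shut, and the shortlens, motor and tin are detected where they started. The arm is clear, so I'm handing in.

```bash
python3 -c "
from workcell import *
print(job_done())"
```

```text
the job is handed in; nothing more can be done
None
```

The lens is upright on the felt pad, about 2 mm off centre, and the shutter is fully shut; I handed in at about 33 s without a pass or fail result, after light gripper contact at the port's upper edge (up to about 16 N) and a 45 N press on the first set-down.

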